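# Put the tape rolls away on their holder

## Robot

A 6-joint arm with a two-finger parallel gripper is mounted at the origin on a cart in front of the work surface, level with it; the furniture and walls round the work are solid. World frame = base frame: x ahead of the robot, y to its left, z up, the work surface at z = 0. Lengths are in m, angles in rad, forces in N, time in s.
With the tool pointing down it reaches from about 0.225 to 0.875 m from the base axis. Payload 3.4 kg.
Tool frame: the origin (TCP) lies at the very end of the fingers, on their centre line; the grasp point (between the pads) lies 19 mm behind it; z points along the fingers, y is the line along which they close (so a half turn about z gives the same grasp; the last joint's range is limited). The gripper opens to 85 mm and grips with 20 to 120 N. Pads are 22 mm wide; open, the fingers measure 114 mm over their backs; the gripper's body (76 mm by 85 mm) begins 54 mm behind the grasp point. The pads swing forward as they close: fully open they stand 13 mm farther back than shut.
Start: joints at [-1.315, 0.276, 1.505, -0, 1.361, -0.121], TCP at [0.212, -0.535, 0.231] pointing down, gripper open.
Joint ranges: [-2.89, 2.89], [-0.75, 2.08], [0.22, 2.7], [-1.18, 4.32], [0.11, 2.71], [-2.7, 2.7]. Speed limits (rad/s): [2.57, 2.57, 3.14, 3.14, 3.14, 3.14].

## Interface

Orientations are given as a unit quaternion [w, x, y, z].
In Python, from rig import get_state, optics, sign_off gives the robot as it stands.
- The arm moves only by the tool send_rows, never from a script. Its argument "increments" is a list of rows, each an object with "gripper": the gripper's target within -1 to 1 (shut at 1, half-way at 0, fully open at -1); "linear": the shift along the world's x, y, z in m, a list of three; "delta_rot": the turn, a rotation vector about the world's x, y, z in rad, a list of three. In form: [{"gripper": gripper, "linear": [dx, dy, dz], "delta_rot": [rx, ry, rz]}, ...]. A call has 1 to 8 rows; each row is the pose to reach, as a shift and turn from the pose commanded when the call began; what a row does not reach only later rows make up. A row lasts 1/10 s, in which the tool goes at most 50 mm and 8.59 degrees, less where a joint would pass 70% of its speed; a pose out of reach is approached as far as the arm can. A call with a gripper value outside its range is refused whole. The fingers move at their own pace and stop on an object; "newtons" is the grip in N (left out, the last holds). Time passes only in rows, so rows that repeat a pose let the fingers close. It gives the time, the measured TCP pose, the force, the opening and the grip force at its end, in the units of the state.
- get_state(): the state, without advancing time (a new reading comes with each control period).
- optics.get_image(name): name is "side" or "top" or "wrist"; returns a dict with "pixels" (480x640x3 uint8, blue, green, red), "K" (3x3 intrinsics, pixels), "k1" (the pictures are not rectified: a ray, as slopes to the right and down, at radius r is drawn at 1 + k1 r^2 times it, then the intrinsics apply), "rvec" (rotation vector, rad) and "tvec" (3), from world to camera coordinates, as OpenCV has them; the wrist camera has in their place "T_tool_cam" (4x4, takes a point from camera to tool coordinates, whose origin is the TCP and whose axes are the flange's). Camera axes: x right, y down, z forward; pixel columns grow to the right and rows downward; lengths in m; the calibration is good to about 2 mm. A picture is of the moment at which its call begins: read the wrist's pose just before it. There is no depth.
- sign_off(): hands the job in; it is judged then, once.
The state is a dict: "clock": time; "qpos": joint angles; "qd": joint speeds; "effort": joint torques, N m; "position": TCP position; "ee_rot": TCP orientation; "contact_force": force on the tool from outside, world axes, zero at the start; "moment": the same for the moment, N m; "width": finger opening in m; "gripper_force": force on a finger pad.
Only numpy, scipy, OpenCV 4.12 (cv2) and the standard library are available. Lean on these libraries where they do the work, as an engineer would, in place of code of your own. Each camera call takes 0.05 s, during which the arm holds its last target. There are 200 camera calls.

## Task

Put the three tape rolls away on the post of the tape holder, lying flat on one another: the blue one first, at the bottom, then the green one, then the yellow one. Finish by fitting the black cap over the top of the post, knob up, so that it rests on the yellow roll. Leave the small paint pots and the mixing jar standing where they are.

Things in the scene. Friction and masses are not known exactly. Their poses are not given: they have to be found in the camera images.
- roll_blue: A roll of tape lying flat, blue, a ring 18 mm high with a 50 mm outer diameter and a 30 mm hole through it, cardboard core, 40 g. Origin: centre of its underside (in the middle of the hole); z up along its axis. It can be gripped across its outside from above. It may start anywhere along the front of the worktop. The widest tape.
- roll_green: A roll of tape lying flat, green, a ring 15 mm high with a 50 mm outer diameter and a 30 mm hole through it, cardboard core, 40 g. Origin: centre of its underside (in the middle of the hole); z up along its axis. It can be gripped across its outside from above. It may start anywhere along the front of the worktop. The middle width.
- roll_yellow: A roll of tape lying flat, yellow, a ring 12 mm high with a 50 mm outer diameter and a 30 mm hole through it, cardboard core, 40 g. Origin: centre of its underside (in the middle of the hole); z up along its axis. It can be gripped across its outside from above. It may start anywhere along the front of the worktop. The narrowest tape.
- cap: Black plastic cap of the tape holder, standing on the worktop knob up; 46 mm high, 60 g. Below is a flange 48 mm in diameter and 6 mm thick, above it a sleeve 36 mm in diameter up to 26 mm, then a round knob 26 mm in diameter from 26 to 46 mm with a small red disc on top. From below it has a blind bore of 26 mm diameter, 22 mm deep, that goes loosely over the post. Origin: centre of its underside; z up along its axis. Lift it by the knob.
- stand: The tape holder, fixed: a round wooden base 70 mm in diameter, 10 mm thick, with an upright steel post 12 mm in diameter in its centre, tip 67 mm above the worktop. Origin: centre of the base's underside; z up. Beware above the worktop: a long lamp, front edge 0.58 m ahead of the robot base, 0.62 m up; its pull chain, 0.61 m ahead, 0.47 m right, down to 0.5 m. Cross from side to side close to the robot.
- pot_brown: Bystander: small glass paint pot with a black screw cap and dark brown paint, 26 mm in diameter, 64 mm high. Origin: centre of its underside. To be left alone.
- pot_grey: Bystander: small glass paint pot with a black screw cap and light grey paint, 26 mm in diameter, 64 mm high. Origin: centre of its underside. To be left alone.
- jar_clear: Bystander: small pale translucent mixing jar with a white screw cap, 32 mm in diameter, 49 mm high. Origin: centre of its underside. To be left alone.
Not all that is in view belongs to the job. Of the things shaped like the roll_blue, the blue one is meant.

How it is judged:
By the outcome, as a careful person would: the job done as asked, in the order asked, and still so for the second after the job is handed in, with the robot touching nothing.
It also fails if it takes over 112 s, if anything falls off the work surface, if the arm or the gripper's body presses on something with over 40 N, if the wrist force passes 120 N, or if a joint passes its speed limit or range.

## Working session

There is one attempt and no reset: what is moved stays moved. The work goes in short steps, Python scripts to look and compute and a tool call to move; the robot and the scene stay as the last step left them, time stands still between calls to the robot, and variables do not carry over. Pictures are saved under pics/ and viewed, at most 14 in all, crops included, and the job is handed in when it is done.

Besides the shell and the picture viewer there is one more tool, called after "Call:" as name(argument=value, ...), one argument or row to a line, values as JSON. send_rows: Moves the arm, as the interface text tells. Its arguments: {"type":"object","properties":{"increments":{"type":"array"},"newtons":{"type":"number"}},"required":["increments"]}

```bash
mkdir -p pics; cat > h.py <<'E'
import numpy as np, cv2, os
from rig import get_state, optics, sign_off
from scipy.spatial.transform import Rotation as R
def grab(name, png=None):
    s=get_state(); d=optics.get_image(name); d['s']=s
    if png: cv2.imwrite('pics/'+png, d['pixels'])
    np.save('/tmp/'+name+'.npy', d, allow_pickle=True)
    return d
def load(name): return np.load('/tmp/'+name+'.npy',allow_pickle=True).item()
def cam(d):
    if 'T_tool_cam' in d:
        q=np.array(d['s']['ee_rot']); T=np.eye(4); T[:3,:3]=R.from_quat(q[[1,2,3,0]]).as_matrix(); T[:3,3]=d['s']['position']
        T=T@np.array(d['T_tool_cam']); return T[:3,:3],T[:3,3]
    Rc=cv2.Rodrigues(np.array(d['rvec'],float))[0]; return Rc.T, -Rc.T@np.array(d['tvec'],float).ravel()
def p2w(d,u,v,z):
    K=np.array(d['K'],float); k=np.array([d['k1'],0,0,0,0],float)
    x=cv2.undistortPoints(np.array([[[u,v]]],float),K,k)[0,0]
    A,c=cam(d); r=A@np.array([x[0],x[1],1]); return c+r*(z-c[2])/r[2]
def w2p(d,P):
    A,c=cam(d); p=A.T@(np.array(P,float)-c); x=p[:2]/p[2]; x=x*(1+d['k1']*(x@x))
    K=np.array(d['K']); return K[:2,:2]@x+K[:2,2]
E
python3 - <<'E'
from h import *
for n in('top','side'):
    d=grab(n,n+'0.png'); print(n,d['K'],d['k1'],cam(d)[1],cam(d)[0][:,2])
s=get_state();print(s)
E
```

```text
top [[436.5703505    0.         325.43687454]
 [  0.         436.5703505  233.62310127]
 [  0.           0.           1.        ]] -0.001556792686080463 [0.38632623 0.03716508 1.21541717] [ 0.08499608 -0.01861937 -0.9962073 ]
side [[566.74286712   0.         323.31075943]
 [  0.         566.74286712 234.92168674]
 [  0.           0.           1.        ]] -0.042960946647671215 [ 0.35314703 -0.88027054  0.89510708] [ 0.12776429  0.70612354 -0.69646667]
{'clock': 0.1, 'qpos': array([-1.31502547e+00,  2.76500631e-01,  1.50603930e+00,  5.41041484e-07,
        1.36074782e+00, -1.20975993e-01]), 'qd': array([ 1.72836580e-03, -3.51394756e-03, -2.62325174e-03, -4.34404145e-04,
        2.42665720e-03, -9.17822925e-05]), 'effort': array([ 2.17767083e-03, -4.17698586e+01, -2.46403456e+01, -1.01145240e-04,
        5.70525895e-03,  3.70267614e-06]), 'position': array([ 0.21141979, -0.53417581,  0.23053093]), 'ee_rot': array([-8.45644196e-04,  9.82309787e-01,  1.87261219e-01, -5.68155716e-05]), 'contact_force': array([-0.05961569,  1.20275588,  0.17342665]), 'moment': array([-0.00268196,  0.03153286, -0.02105462]), 'gripper_force': 0.0, 'width': 0.08540500979024229}
```

View pics/top0.png

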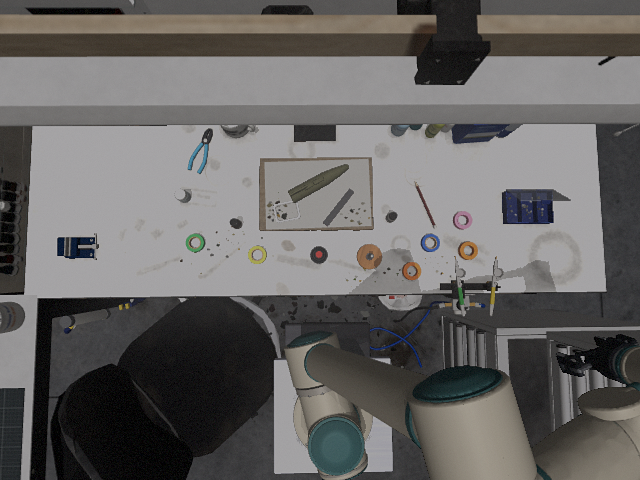

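View pics/side0.png

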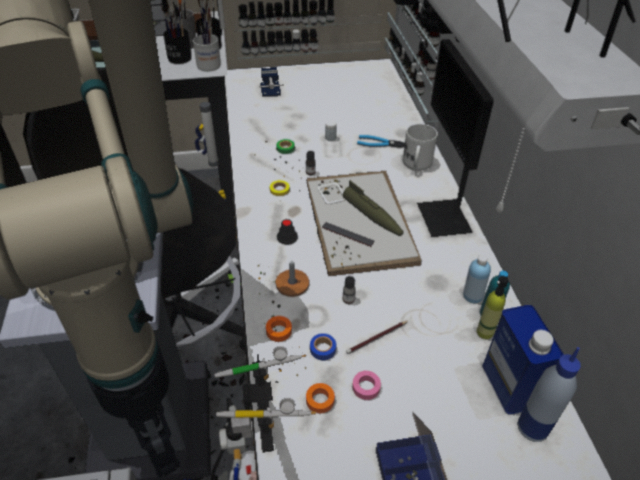

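Top view: candidates for the blue roll are the rings at (430,243) blue, (468,250) and (411,271) orange, and (462,219) pink. By the description the blue one at (430,243) is meant. Green is at (195,242), yellow (257,254), cap with red disc (319,254), stand (369,256), pots (236,223) and (391,216), jar (183,196). In the side view blue is at (323,346), green (285,146), yellow (280,187), cap (287,230) and stand (292,280).

```bash
python3 - <<'E'
from h import *
seeds={'blue':((430,243),(323,346),.018,(100,130),80),'green':((195,242),(285,146),.015,(50,85),80),'yellow':((257,254),(280,187),.012,(22,34),90),'red':((319,254),(287,224),.046,(-8,8),100)}
top,side=load('top'),load('side')
for n,(a,b,h,(lo,hi),sm) in seeds.items():
    for d,(u,v),nm in((top,a,'top'),(side,b,'side')):
        hsv=cv2.cvtColor(d['pixels'],cv2.COLOR_BGR2HSV).astype(int); H=hsv[...,0]
        if lo<0: H=np.where(H>90,H-180,H)
        m=((H>=lo)&(H<=hi)&(hsv[...,1]>sm)).astype(np.uint8)
        w=np.zeros_like(m); w[v-17:v+17,u-17:u+17]=1
        pts=cv2.findNonZero(m*w)
        if pts is None: print(n,nm,'none'); continue
        (c,ax,_)=cv2.fitEllipse(cv2.convexHull(pts)); zz=h if nm=='side' else h
        print(n,nm,len(pts),np.round(c,1),np.round(ax,1),p2w(d,*c,zz).round(4),p2w(d,*c,h/2).round(4))
print('stand',p2w(top,369,256,.01).round(3), p2w(side,292.5,282,.01).round(3),'tip side',p2w(side,291.5,263,.067).round(3))
for n,u,v,h in(('brown',236,223,.03),('grey',391,216,.03),('jar',183,196,.03)): print(n,p2w(top,u,v,h).round(3))
c=side['pixels'][195:375,225:405]; cv2.imwrite('pics/crop1.png',np.hstack([cv2.resize(c,(400,400)),cv2.resize(top['pixels'][190:290,350:490][:, :100],(400,400))]))
E
```

```text
blue top 147 [430.  242.5] [17.6 18.6] [ 0.4616 -0.2736  0.018 ] [ 0.4622 -0.2759  0.009 ]
blue side 340 [322.6 346. ] [26.4 26.9] [ 0.4639 -0.282   0.018 ] [ 0.4651 -0.2759  0.009 ]
green top 132 [194.5 242.4] [17.7 18. ] [0.4676 0.3738 0.015 ] [0.4681 0.3759 0.0075]
green side 116 [285.1 145.8] [13.5 18.8] [0.4704 0.3633 0.015 ] [0.4714 0.3739 0.0075]
yellow top 145 [256.8 254.5] [17.6 18.1] [0.4329 0.2038 0.012 ] [0.4332 0.2046 0.006 ]
yellow side 192 [279.2 187.4] [15.4 20.1] [0.4362 0.1962 0.012 ] [0.4367 0.2035 0.006 ]
red top 39 [318.6 253.9] [6.6 6.8] [0.4316 0.0341 0.046 ] [0.4325 0.034  0.023 ]
red side 49 [286.1 222.7] [6.6 8.7] [0.4345 0.031  0.046 ] [0.4367 0.0557 0.023 ]
stand [ 0.426 -0.105  0.01 ] [ 0.43  -0.111  0.01 ] tip side [ 0.429 -0.11   0.067]
brown [0.518 0.258 0.03 ]
grey [ 0.535 -0.165  0.03 ]
jar [0.594 0.403 0.03 ]
```

View pics/crop1.png

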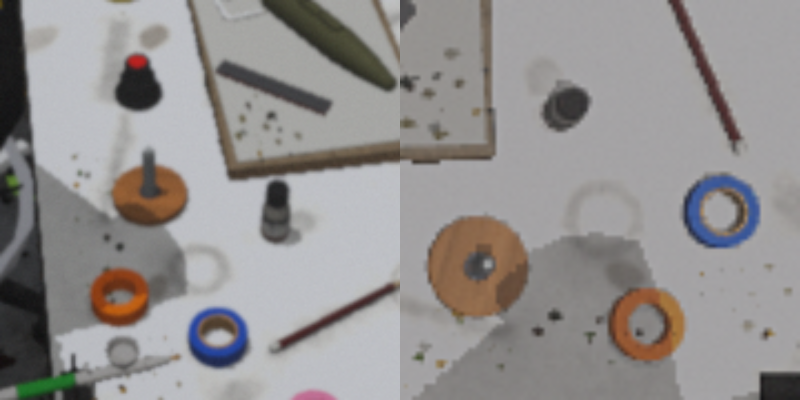

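The crop confirms one blue ring with a cardboard core, apart from the orange ones. The measured heights and sizes agree to about 3 mm. I move above the blue roll.

Call:
send_rows(
  increments=[
    {"gripper":-1,"linear":[0.251,0.259,-0.03],"delta_rot":[0,0,-0.377]},
    {"gripper":-1,"linear":[0.251,0.259,-0.03],"delta_rot":[0,0,-0.377]},
    {"gripper":-1,"linear":[0.251,0.259,-0.03],"delta_rot":[0,0,-0.377]},
    {"gripper":-1,"linear":[0.251,0.259,-0.03],"delta_rot":[0,0,-0.377]},
    {"gripper":-1,"linear":[0.251,0.259,-0.03],"delta_rot":[0,0,-0.377]},
    {"gripper":-1,"linear":[0.251,0.259,-0.03],"delta_rot":[0,0,-0.377]},
    {"gripper":-1,"linear":[0.251,0.259,-0.03],"delta_rot":[0,0,-0.377]},
    {"gripper":-1,"linear":[0.251,0.259,-0.03],"delta_rot":[0,0,-0.377]},
  ],
  newtons=30,
)

```text
clock: 0.9
position: [0.4648, -0.2717, 0.2005]
ee_rot: [-0.001, 1.0, 0.002, 0.0]
contact_force: [-0.6, -0.9, 0.6]
width: 0.0854
gripper_force: 0.0
```

Call:
send_rows(
  increments=[
    {"gripper":-1,"linear":[0,0,0],"delta_rot":[0,0,0]},
    {"gripper":-1,"linear":[0,0,0],"delta_rot":[0,0,0]},
  ],
)

```text
clock: 1.1
position: [0.4623, -0.2756, 0.201]
ee_rot: [0.0, 1.0, 0.0, -0.001]
contact_force: [0.8, 0.0, -0.2]
width: 0.0851
gripper_force: 0.0
```

```bash
cat >> h.py <<'E'
COL={'blue':(.018,100,130,80),'green':(.015,45,85,70),'yellow':(.012,20,34,90),'red':(.046,-8,8,110)}
def ring(d,n,R=.04,xy=None,win=90,h=None):
    hh,lo,hi,sm=COL[n]; h=hh if h is None else h
    hsv=cv2.cvtColor(d['pixels'],cv2.COLOR_BGR2HSV).astype(int); H=hsv[...,0]
    if lo<0: H=np.where(H>90,H-180,H)
    m=((H>=lo)&(H<=hi)&(hsv[...,1]>sm)).astype(np.uint8)
    if xy is not None:
        u,v=w2p(d,[*xy,h]).astype(int); w=np.zeros_like(m); w[max(v-win,0):v+win,max(u-win,0):u+win]=1; m=m*w
    pts=cv2.findNonZero(m); c,ax,_=cv2.fitEllipse(cv2.convexHull(pts))
    return len(pts),np.round(c,1),np.round(ax,1),p2w(d,*c,h).round(4)
E
python3 - <<'E'
from h import *
d=grab('wrist','w1.png'); print(d['s']['position'],d['s']['ee_rot'],d['T_tool_cam'])
print(ring(d,'blue'), w2p(d,[.463,-.276,.018]), 'ring px diam', np.linalg.norm(w2p(d,[.488,-.276,.018])-w2p(d,[.438,-.276,.018])))
E
```

```text
[ 0.46226653 -0.27560757  0.20098544] [ 1.18710385e-04  9.99999673e-01  4.99781711e-04 -6.24842219e-04] [[-6.62744838e-04 -9.66259620e-01 -2.57569228e-01  6.53363244e-02]
 [ 9.99999780e-01 -6.37224476e-04 -1.82554463e-04  4.84353659e-04]
 [ 1.22655897e-05 -2.57569292e-01  9.66259830e-01 -1.42713953e-01]
 [ 0.00000000e+00  0.00000000e+00  0.00000000e+00  1.00000000e+00]]
(13581, array([448.8, 287.3]), array([ 460.6, 1050.7]), array([ 0.3964, -0.3953,  0.018 ])) [321.6944896  217.44151788] ring px diam 55.4228595501909
```

View pics/w1.png

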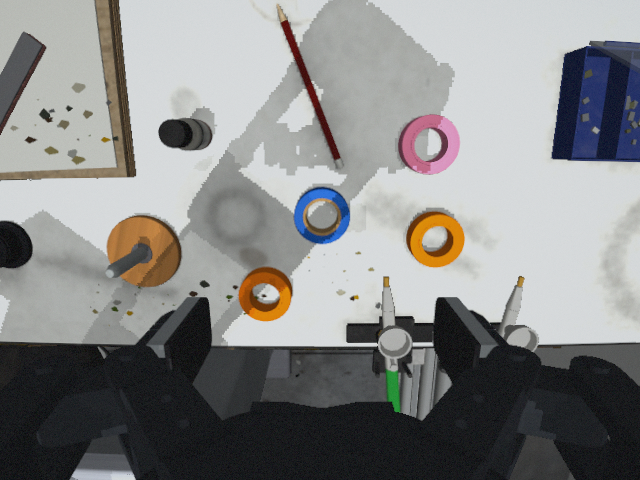

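Wrist view: blue ring at (322,216), base disc of the stand (144,251), orange rings (265,293) and (436,240), pencil tip (337,162). Fingers closing along y fit between them.

```bash
python3 - <<'E'
from h import *
d=load('wrist')
print(ring(d,'blue',xy=(.463,-.276),win=45))
print('stand base',p2w(d,144,251,.01).round(4),'tip',p2w(d,112,272,.067).round(4))
E
```

```text
(1329, array([321.5, 215.3]), array([55.5, 56.4]), array([ 0.465 , -0.2758,  0.018 ]))
stand base [ 0.4295 -0.1087  0.01  ] tip [ 0.4288 -0.1088  0.067 ]
```

Call:
send_rows(
  increments=[
    {"gripper":-0.7,"linear":[0,0,-0.05],"delta_rot":[0,0,0]},
    {"gripper":-0.7,"linear":[0,0,-0.1],"delta_rot":[0,0,0]},
    {"gripper":-0.7,"linear":[0,0,-0.15],"delta_rot":[0,0,0]},
    {"gripper":-0.7,"linear":[0,0,-0.15],"delta_rot":[0,0,0]},
    {"gripper":-0.7,"linear":[0,0,-0.15],"delta_rot":[0,0,0]},
  ],
)

```text
clock: 1.65
position: [0.4619, -0.2767, 0.0516]
ee_rot: [-0.0, 1.0, -0.001, -0.001]
contact_force: [0.4, -0.4, -0.1]
width: 0.0726
gripper_force: 0.0
```

Call:
send_rows(
  increments=[
    {"gripper":-0.7,"linear":[0.002,0,-0.03],"delta_rot":[0,0,0]},
    {"gripper":-0.7,"linear":[0.002,0,-0.047],"delta_rot":[0,0,0]},
    {"gripper":-0.7,"linear":[0.002,0,-0.047],"delta_rot":[0,0,0]},
    {"gripper":0.3,"linear":[0.002,0,-0.047],"delta_rot":[0,0,0]},
    {"gripper":0.3,"linear":[0.002,0,-0.047],"delta_rot":[0,0,0]},
    {"gripper":0.3,"linear":[0.002,0,-0.047],"delta_rot":[0,0,0]},
    {"gripper":0.3,"linear":[0.002,0,-0.047],"delta_rot":[0,0,0]},
  ],
  newtons=30,
)

```text
clock: 2.35
position: [0.4662, -0.2772, 0.0073]
ee_rot: [0.002, 1.0, 0.0, 0.002]
contact_force: [-0.6, -0.7, 5.8]
width: 0.0485
gripper_force: 30.1
```

Call:
send_rows(
  increments=[
    {"gripper":0.3,"linear":[0,0,0.03],"delta_rot":[0,0,0]},
    {"gripper":0.3,"linear":[0,0,0.07],"delta_rot":[0,0,0]},
    {"gripper":0.3,"linear":[0,0,0.11],"delta_rot":[0,0,0]},
    {"gripper":0.3,"linear":[0,0,0.11],"delta_rot":[0,0,0]},
    {"gripper":0.3,"linear":[0,0,0.11],"delta_rot":[0,0,0]},
  ],
)

```text
clock: 2.85
position: [0.4656, -0.2765, 0.117]
ee_rot: [0.002, 1.0, -0.0, 0.002]
contact_force: [-0.9, 0.6, -0.0]
width: 0.0479
gripper_force: 31.4
```

```bash
python3 - <<'E'
from h import *
d=grab('wrist','w2.png'); print(d['s']['position'],d['s']['width'],d['s']['contact_force'])
E
```

```text
[ 0.46556026 -0.27652061  0.11699642] 0.04791464359132033 [-0.93828381  0.59262431 -0.04604064]
```

View pics/w2.png

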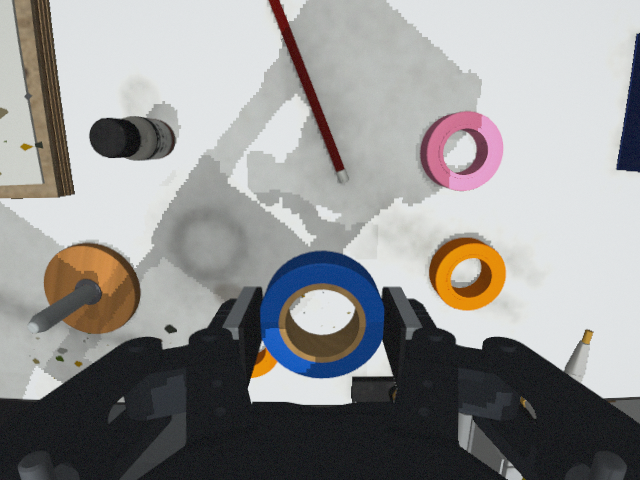

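The blue roll is held level at (322,318) between the pads. The stand base is at (92,288), post tip (37,327).

```bash
python3 - <<'E'
from h import *
d=load('wrist')
# top face: use hole (core) + outer hull of upper half; check predicted outline
import numpy as np
c=d['s']['position']
print('pred centre',w2p(d,[c[0],c[1],.128]),[w2p(d,[c[0]+dx,c[1]+dy,.128]).round(0) for dx,dy in((.025,0),(-.025,0),(0,.025),(0,-.025))])
print('tip',p2w(d,37,327,.067).round(4),'base',p2w(d,92,288,.01).round(4))
E
```

```text
pred centre [320.75432036 317.41568886] [array([321., 255.]), array([321., 374.]), array([256., 317.]), array([385., 317.])]
tip [ 0.4282 -0.1094  0.067 ] base [ 0.4303 -0.1097  0.01  ]
```

Call:
send_rows(
  increments=[
    {"gripper":0.3,"linear":[-0.036,0.168,0],"delta_rot":[0,0,0]},
    {"gripper":0.3,"linear":[-0.036,0.168,0],"delta_rot":[0,0,0]},
    {"gripper":0.3,"linear":[-0.036,0.168,0],"delta_rot":[0,0,0]},
    {"gripper":0.3,"linear":[-0.036,0.168,0],"delta_rot":[0,0,0]},
    {"gripper":0.3,"linear":[-0.036,0.168,0],"delta_rot":[0,0,0]},
    {"gripper":0.3,"linear":[-0.036,0.168,0],"delta_rot":[0,0,0]},
    {"gripper":0.3,"linear":[-0.036,0.168,0],"delta_rot":[0,0,0]},
  ],
)

```text
clock: 3.6
position: [0.4291, -0.1087, 0.114]
ee_rot: [0.0, 1.0, -0.0, -0.0]
contact_force: [0.7, -0.5, -1.2]
width: 0.0479
gripper_force: 31.4
```

```bash
python3 - <<'E'
from h import *
d=grab('wrist','w3.png'); print(d['s']['position'],d['s']['contact_force'])
c=d['s']['position']
print('pred tip',w2p(d,[.4285,-.1085,.067]))
g=cv2.cvtColor(d['pixels'],cv2.COLOR_BGR2GRAY)
E
```

```text
[ 0.42906356 -0.10870404  0.11401449] [ 0.71528071 -0.50276562 -1.18821203]
pred tip [320.54469247 269.53734006]
```

View pics/w3.png

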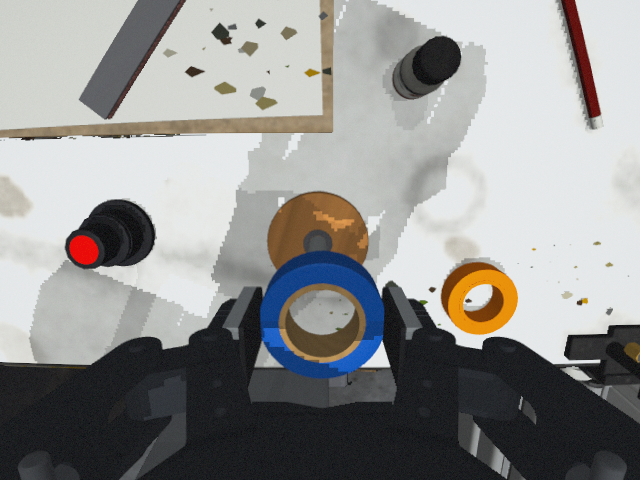

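Post bottom at (318,242) and base centre (318,238) lie on the hole's column; the predicted tip agrees. I lower the roll.

Call:
send_rows(
  increments=[
    {"gripper":0.3,"linear":[0,0,-0.03],"delta_rot":[0,0,0]},
    {"gripper":0.3,"linear":[0,0,-0.06],"delta_rot":[0,0,0]},
    {"gripper":0.3,"linear":[0,0,-0.08],"delta_rot":[0,0,0]},
    {"gripper":0.3,"linear":[0,0,-0.091],"delta_rot":[0,0,0]},
    {"gripper":0.3,"linear":[0,0,-0.094],"delta_rot":[0,0,0]},
    {"gripper":0.3,"linear":[0,0,-0.094],"delta_rot":[0,0,0]},
  ],
)

```text
clock: 4.25
position: [0.4287, -0.1085, 0.0199]
ee_rot: [-0.0, 1.0, -0.001, -0.0]
contact_force: [-0.3, 0.5, 0.0]
width: 0.0481
gripper_force: 31.4
```

Call:
send_rows(
  increments=[
    {"gripper":0.3,"linear":[0,0,-0.003],"delta_rot":[0,0,0]},
    {"gripper":0.3,"linear":[0,0,-0.004],"delta_rot":[0,0,0]},
    {"gripper":0.3,"linear":[0,0,-0.004],"delta_rot":[0,0,0]},
  ],
)

```text
clock: 4.55
position: [0.4294, -0.1084, 0.0173]
ee_rot: [0.001, 1.0, -0.0, 0.001]
contact_force: [0.9, -1.1, 2.5]
width: 0.0484
gripper_force: 31.7
```

Call:
send_rows(
  increments=[
    {"gripper":-0.7,"linear":[0,0,0],"delta_rot":[0,0,0]},
    {"gripper":-0.7,"linear":[0,0,0],"delta_rot":[0,0,0]},
    {"gripper":-0.7,"linear":[0,0,0],"delta_rot":[0,0,0]},
    {"gripper":-0.7,"linear":[0,0,0.04],"delta_rot":[0,0,0]},
    {"gripper":-0.7,"linear":[0,0,0.09],"delta_rot":[0,0,0]},
    {"gripper":-0.7,"linear":[0,0,0.14],"delta_rot":[0,0,0]},
    {"gripper":-0.7,"linear":[0,0,0.164],"delta_rot":[0,0,0]},
    {"gripper":-0.7,"linear":[0,0,0.164],"delta_rot":[0,0,0]},
  ],
)

```text
clock: 5.35
position: [0.4311, -0.1087, 0.1843]
ee_rot: [0.002, 1.0, -0.0, 0.004]
contact_force: [0.6, 0.6, 0.5]
width: 0.0725
gripper_force: 0.0
```

```bash
python3 - <<'E'
from h import *
d=grab('wrist'); print(d['s']['position'],d['s']['qpos'])
print(ring(d,'blue',xy=(.4285,-.1085),win=50,h=.028),'pred',w2p(d,[.4285,-.1085,.028]), 'diam',np.linalg.norm(w2p(d,[.4285,-.1335,.028])-w2p(d,[.4285,-.0835,.028])))
E
```

```text
[ 0.43114164 -0.10865412  0.18425073] [-4.03632691e-01  1.08490617e-01  1.84713149e+00  3.92590684e-05
  1.17675384e+00  1.16719815e+00]
(1562, array([320.6, 230.1]), array([59.9, 60.8]), array([ 0.4281, -0.1087,  0.028 ])) pred [320.390875  229.6865261] diam 60.924112097213126
```

Blue roll is seated at (0.428, −0.109), flat and at the right height. Next the green one, crossing close to the robot.

Call:
send_rows(
  increments=[
    {"gripper":-0.7,"linear":[-0.03,0.04,0],"delta_rot":[0,0,0]},
    {"gripper":-0.7,"linear":[-0.04,0.09,0],"delta_rot":[0,0,0]},
    {"gripper":-0.7,"linear":[-0.04,0.14,0],"delta_rot":[0,0,0]},
    {"gripper":-0.7,"linear":[-0.04,0.19,0],"delta_rot":[0,0,0]},
    {"gripper":-0.7,"linear":[-0.04,0.24,0],"delta_rot":[0,0,0]},
    {"gripper":-0.7,"linear":[-0.03,0.285,0],"delta_rot":[0,0,0]},
    {"gripper":-0.7,"linear":[-0.01,0.33,0],"delta_rot":[0,0,0]},
    {"gripper":-0.7,"linear":[0,0.375,0],"delta_rot":[0,0,0]},
  ],
)

```text
clock: 6.2
position: [0.4283, 0.2691, 0.1782]
ee_rot: [0.001, 1.0, 0.0, -0.001]
contact_force: [0.9, 0.6, -0.1]
width: 0.073
gripper_force: 0.0
```

Call:
send_rows(
  increments=[
    {"gripper":-0.7,"linear":[0.04,0.107,0],"delta_rot":[0,0,0]},
    {"gripper":-0.7,"linear":[0.04,0.107,0],"delta_rot":[0,0,0]},
    {"gripper":-0.7,"linear":[0.04,0.107,-0.02],"delta_rot":[0,0,0]},
    {"gripper":-0.7,"linear":[0.04,0.107,-0.02],"delta_rot":[0,0,0]},
    {"gripper":-0.7,"linear":[0.04,0.107,-0.02],"delta_rot":[0,0,0]},
  ],
)

```text
clock: 6.7
position: [0.4669, 0.3732, 0.1578]
ee_rot: [0.002, 1.0, 0.0, -0.002]
contact_force: [0.1, 0.1, 1.2]
width: 0.0724
gripper_force: 0.0
```

```bash
python3 - <<'E'
from h import *
d=grab('wrist','w4.png'); print(d['s']['position'],d['s']['qpos'])
print(ring(d,'green',xy=(.469,.374),win=60),'pred',w2p(d,[.469,.374,.015]), 'diam',np.linalg.norm(w2p(d,[.469,.399,.015])-w2p(d,[.469,.349,.015])))
E
```

```text
[0.46692259 0.37322494 0.1577966 ] [ 5.58288391e-01  3.61067144e-01  1.56634377e+00 -5.54275805e-04
  1.22032502e+00  2.12881433e+00]
(1715, array([319.5, 222.1]), array([63. , 63.7]), array([0.4714, 0.3741, 0.015 ])) pred [319.56556618 225.14929248] diam 63.99121977217061
```

Call:
send_rows(
  increments=[
    {"gripper":-0.7,"linear":[0.002,0,-0.05],"delta_rot":[0,0,0]},
    {"gripper":-0.7,"linear":[0.002,0,-0.1],"delta_rot":[0,0,0]},
    {"gripper":-0.7,"linear":[0.002,0,-0.135],"delta_rot":[0,0,0]},
    {"gripper":-0.7,"linear":[0.002,0,-0.15],"delta_rot":[0,0,0]},
    {"gripper":-0.7,"linear":[0.002,0,-0.157],"delta_rot":[0,0,0]},
    {"gripper":-0.7,"linear":[0.002,0,-0.157],"delta_rot":[0,0,0]},
  ],
)

```text
clock: 7.35
position: [0.4704, 0.3733, 0.0033]
ee_rot: [0.0, 1.0, -0.001, -0.0]
contact_force: [0.2, -0.4, 0.5]
width: 0.0726
gripper_force: 0.0
```

Call:
send_rows(
  increments=[
    {"gripper":0.3,"linear":[0,0,0],"delta_rot":[0,0,0]},
    {"gripper":0.3,"linear":[0,0,0],"delta_rot":[0,0,0]},
    {"gripper":0.3,"linear":[0,0,0],"delta_rot":[0,0,0]},
    {"gripper":0.3,"linear":[0,0,0],"delta_rot":[0,0,0]},
    {"gripper":0.3,"linear":[0,0,0],"delta_rot":[0,0,0]},
  ],
)

```text
clock: 7.85
position: [0.4717, 0.3746, 0.0055]
ee_rot: [-0.001, 1.0, -0.0, 0.002]
contact_force: [-0.6, -1.7, 6.6]
width: 0.0487
gripper_force: 30.4
```

Call:
send_rows(
  increments=[
    {"gripper":0.3,"linear":[0,0,0.03],"delta_rot":[0,0,0]},
    {"gripper":0.3,"linear":[0,0,0.07],"delta_rot":[0,0,0]},
    {"gripper":0.3,"linear":[0,0,0.117],"delta_rot":[0,0,0]},
    {"gripper":0.3,"linear":[-0.02,-0.03,0.137],"delta_rot":[0,0,0]},
    {"gripper":0.3,"linear":[-0.05,-0.07,0.137],"delta_rot":[0,0,0]},
    {"gripper":0.3,"linear":[-0.07,-0.115,0.137],"delta_rot":[0,0,0]},
    {"gripper":0.3,"linear":[-0.08,-0.16,0.137],"delta_rot":[0,0,0]},
    {"gripper":0.3,"linear":[-0.08,-0.205,0.137],"delta_rot":[0,0,0]},
  ],
)

```text
clock: 8.65
position: [0.3885, 0.1681, 0.1412]
ee_rot: [-0.0, 1.0, 0.001, 0.001]
contact_force: [1.1, -0.2, 0.3]
width: 0.0485
gripper_force: 31.2
```

Call:
send_rows(
  increments=[
    {"gripper":0.3,"linear":[0,-0.05,0],"delta_rot":[0,0,0]},
    {"gripper":0.3,"linear":[0,-0.1,0],"delta_rot":[0,0,0]},
    {"gripper":0.3,"linear":[0.01,-0.145,0],"delta_rot":[0,0,0]},
    {"gripper":0.3,"linear":[0.02,-0.19,0],"delta_rot":[0,0,0]},
    {"gripper":0.3,"linear":[0.03,-0.235,0],"delta_rot":[0,0,0]},
    {"gripper":0.3,"linear":[0.038,-0.277,0],"delta_rot":[0,0,0]},
    {"gripper":0.3,"linear":[0.038,-0.277,0],"delta_rot":[0,0,0]},
    {"gripper":0.3,"linear":[0.038,-0.277,0],"delta_rot":[0,0,0]},
  ],
)

```text
clock: 9.45
position: [0.4286, -0.1084, 0.1408]
ee_rot: [-0.0, 1.0, -0.001, 0.0]
contact_force: [-0.0, 0.5, -0.9]
width: 0.0484
gripper_force: 31.2
```

```bash
python3 - <<'E'
from h import *
d=grab('wrist','w5.png'); s=d['s']; c=s['position']; print(c,s['width'],s['contact_force'])
h=c[2]+.0095
print(ring(d,'green',xy=c[:2],win=90,h=h),'pred',w2p(d,[c[0],c[1],h]),'diam',np.linalg.norm(w2p(d,[c[0],c[1]+.025,h])-w2p(d,[c[0],c[1]-.025,h])))
cv2.imwrite('pics/crop5.png',d['pixels'][150:410,200:440])
E
```

```text
[ 0.42858912 -0.10838085  0.14082416] 0.04841400916164311 [-0.02041418  0.47845276 -0.87888348]
(7171, array([323.1, 349.6]), array([180.2, 196. ]), array([ 0.4137, -0.1093,  0.1503])) pred [320.66595002 315.7689451 ] diam 127.95289909166432
```

View pics/crop5.png

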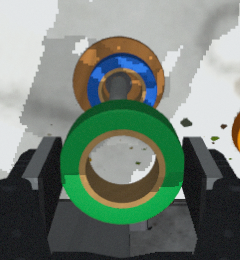

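The green roll is held level at (322,312) in the full frame, its hole in line with the post and with the blue roll already seated below. I lower it.

Call:
send_rows(
  increments=[
    {"gripper":0.3,"linear":[0,0,-0.04],"delta_rot":[0,0,0]},
    {"gripper":0.3,"linear":[0,0,-0.07],"delta_rot":[0,0,0]},
    {"gripper":0.3,"linear":[0,0,-0.09],"delta_rot":[0,0,0]},
    {"gripper":0.3,"linear":[0,0,-0.1],"delta_rot":[0,0,0]},
    {"gripper":0.3,"linear":[0,0,-0.105],"delta_rot":[0,0,0]},
    {"gripper":0.3,"linear":[0,0,-0.108],"delta_rot":[0,0,0]},
    {"gripper":0.3,"linear":[0,0,-0.108],"delta_rot":[0,0,0]},
  ],
)

```text
clock: 10.2
position: [0.4287, -0.1069, 0.0336]
ee_rot: [-0.0, 1.0, 0.0, 0.0]
contact_force: [-1.4, 3.4, 4.6]
width: 0.0485
gripper_force: 31.6
```

Call:
send_rows(
  increments=[
    {"gripper":-0.7,"linear":[0,0,0.001],"delta_rot":[0,0,0]},
    {"gripper":-0.7,"linear":[0,0,0.001],"delta_rot":[0,0,0]},
    {"gripper":-0.7,"linear":[0,0,0.001],"delta_rot":[0,0,0]},
    {"gripper":-0.7,"linear":[0,0,0.03],"delta_rot":[0,0,0]},
    {"gripper":-0.7,"linear":[0,0,0.07],"delta_rot":[0,0,0]},
    {"gripper":-0.7,"linear":[0,0,0.12],"delta_rot":[0,0,0]},
    {"gripper":-0.7,"linear":[0,0,0.148],"delta_rot":[0,0,0]},
    {"gripper":-0.7,"linear":[0,0,0.148],"delta_rot":[0,0,0]},
  ],
)

```text
clock: 11.0
position: [0.4316, -0.109, 0.1848]
ee_rot: [0.002, 1.0, -0.0, 0.005]
contact_force: [-0.2, 0.0, -0.5]
width: 0.0725
gripper_force: 0.0
```

```bash
python3 - <<'E'
from h import *
d=grab('wrist','w6.png'); print(d['s']['position'])
print(ring(d,'green',xy=(.4285,-.1085),win=50,h=.043),'pred',w2p(d,[.4285,-.1085,.043]), 'diam',np.linalg.norm(w2p(d,[.4285,-.1335,.043])-w2p(d,[.4285,-.0835,.043])))
E
```

```text
[ 0.43161496 -0.10902485  0.18477179]
(1713, array([318.4, 234.4]), array([62.8, 63.4]), array([ 0.4286, -0.1074,  0.043 ])) pred [319.79985103 234.50400638] diam 63.809954484762095
```

Call:
send_rows(
  increments=[
    {"gripper":-0.7,"linear":[-0.02,0.045,0],"delta_rot":[0,0,0]},
    {"gripper":-0.7,"linear":[-0.04,0.09,0],"delta_rot":[0,0,0]},
    {"gripper":-0.7,"linear":[-0.04,0.14,0],"delta_rot":[0,0,0]},
    {"gripper":-0.7,"linear":[-0.04,0.19,0],"delta_rot":[0,0,0]},
    {"gripper":-0.7,"linear":[-0.03,0.235,-0.01],"delta_rot":[0,0,0]},
    {"gripper":-0.7,"linear":[-0.015,0.28,-0.02],"delta_rot":[0,0,0]},
    {"gripper":-0.7,"linear":[0.005,0.312,-0.02],"delta_rot":[0,0,0]},
    {"gripper":-0.7,"linear":[0.005,0.312,-0.02],"delta_rot":[0,0,0]},
  ],
)

```text
clock: 11.85
position: [0.435, 0.2078, 0.1583]
ee_rot: [-0.001, 1.0, 0.002, -0.0]
contact_force: [-0.6, -1.1, 0.2]
width: 0.0728
gripper_force: 0.0
```

Call:
send_rows(
  increments=[
    {"gripper":-0.7,"linear":[0,0,0],"delta_rot":[0,0,0]},
    {"gripper":-0.7,"linear":[0,0,0],"delta_rot":[0,0,0]},
  ],
)

```text
clock: 12.05
position: [0.4321, 0.2032, 0.1592]
ee_rot: [0.001, 1.0, -0.0, -0.002]
contact_force: [-0.1, -0.0, -0.0]
width: 0.0727
gripper_force: 0.0
```

```bash
python3 - <<'E'
from h import *
d=grab('wrist','w7.png'); print(d['s']['position'])
print(ring(d,'yellow',xy=(.434,.204),win=60),'pred',w2p(d,[.434,.204,.012]), 'diam',np.linalg.norm(w2p(d,[.434,.229,.012])-w2p(d,[.434,.179,.012])))
E
```

```text
[0.43214031 0.20318207 0.1591831 ]
(1799, array([306.6, 216. ]), array([64. , 96.7]), array([0.4409, 0.2145, 0.012 ])) pred [319.92301665 224.52852339] diam 63.04831686434732
```

Green is seated. For yellow the mask also caught stray pixels, so I take only the largest blob.

```bash
python3 - <<'E'
from h import *
s=open('h.py').read()
s=s.replace("    pts=cv2.findNonZero(m);","    n_,L,st,_=cv2.connectedComponentsWithStats(m); m=(L==1+st[1:,4].argmax()).astype(np.uint8)\n    pts=cv2.findNonZero(m);")
open('h.py','w').write(s)
E
python3 - <<'E'
from h import *
print(ring(load('wrist'),'yellow',xy=(.434,.204),win=60))
E
```

```text
(1786, array([320.3, 221.5]), array([62.1, 63. ]), array([0.4364, 0.2037, 0.012 ]))
```

Call:
send_rows(
  increments=[
    {"gripper":-0.7,"linear":[0.002,0,-0.05],"delta_rot":[0,0,0]},
    {"gripper":-0.7,"linear":[0.002,0,-0.1],"delta_rot":[0,0,0]},
    {"gripper":-0.7,"linear":[0.002,0,-0.135],"delta_rot":[0,0,0]},
    {"gripper":-0.7,"linear":[0.002,0,-0.15],"delta_rot":[0,0,0]},
    {"gripper":-0.7,"linear":[0.002,0,-0.159],"delta_rot":[0,0,0]},
    {"gripper":-0.7,"linear":[0.002,0,-0.159],"delta_rot":[0,0,0]},
  ],
)

```text
clock: 12.7
position: [0.4349, 0.2033, 0.0008]
ee_rot: [0.0, 1.0, -0.001, -0.001]
contact_force: [-0.9, -0.3, -0.0]
width: 0.0726
gripper_force: 0.0
```

Call:
send_rows(
  increments=[
    {"gripper":0.3,"linear":[0,0,0],"delta_rot":[0,0,0]},
    {"gripper":0.3,"linear":[0,0,0],"delta_rot":[0,0,0]},
    {"gripper":0.3,"linear":[0,0,0],"delta_rot":[0,0,0]},
    {"gripper":0.3,"linear":[0,0,0],"delta_rot":[0,0,0]},
    {"gripper":0.3,"linear":[0,0,0],"delta_rot":[0,0,0]},
  ],
)

```text
clock: 13.2
position: [0.4366, 0.2043, 0.0029]
ee_rot: [-0.0, 1.0, 0.0, 0.001]
contact_force: [-0.3, -1.8, 6.2]
width: 0.0478
gripper_force: 30.6
```

Call:
send_rows(
  increments=[
    {"gripper":0.3,"linear":[0,0,0.03],"delta_rot":[0,0,0]},
    {"gripper":0.3,"linear":[0,0,0.07],"delta_rot":[0,0,0]},
    {"gripper":0.3,"linear":[0,0,0.115],"delta_rot":[0,0,0]},
    {"gripper":0.3,"linear":[-0.01,-0.02,0.139],"delta_rot":[0,0,0]},
    {"gripper":0.3,"linear":[-0.03,-0.06,0.139],"delta_rot":[0,0,0]},
    {"gripper":0.3,"linear":[-0.04,-0.105,0.139],"delta_rot":[0,0,0]},
    {"gripper":0.3,"linear":[-0.04,-0.15,0.139],"delta_rot":[0,0,0]},
    {"gripper":0.3,"linear":[-0.04,-0.195,0.139],"delta_rot":[0,0,0]},
  ],
)

```text
clock: 14.0
position: [0.3952, 0.0081, 0.1413]
ee_rot: [0.0, 1.0, 0.0, 0.001]
contact_force: [0.9, 1.1, -0.5]
width: 0.0478
gripper_force: 31.5
```

Call:
send_rows(
  increments=[
    {"gripper":0.3,"linear":[0,-0.04,0],"delta_rot":[0,0,0]},
    {"gripper":0.3,"linear":[0.015,-0.08,0],"delta_rot":[0,0,0]},
    {"gripper":0.3,"linear":[0.033,-0.117,0],"delta_rot":[0,0,0]},
    {"gripper":0.3,"linear":[0.033,-0.117,0],"delta_rot":[0,0,0]},
    {"gripper":0.3,"linear":[0.033,-0.117,0],"delta_rot":[0,0,0]},
    {"gripper":0.3,"linear":[0.033,-0.117,0],"delta_rot":[0,0,0]},
  ],
)

```text
clock: 14.6
position: [0.4277, -0.1067, 0.1404]
ee_rot: [-0.0, 1.0, 0.0, -0.0]
contact_force: [0.1, 0.2, 0.3]
width: 0.0479
gripper_force: 31.5
```

```bash
python3 - <<'E'
from h import *
d=grab('wrist','w8.png'); s=d['s']; c=s['position']; print(c,s['width'],s['contact_force'])
cv2.imwrite('pics/crop8.png',d['pixels'][150:410,200:440])
E
```

```text
[ 0.42768315 -0.10669869  0.1403573 ] 0.04792589933100785 [0.11461492 0.18433264 0.258159  ]
```

View pics/crop8.png

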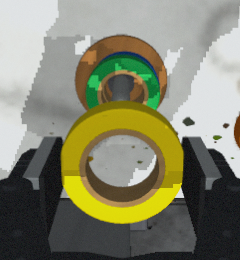

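The yellow roll is held level at (323,310) in the full frame, with green and blue stacked below and the post in line. I lower it.

Call:
send_rows(
  increments=[
    {"gripper":0.3,"linear":[0,0,-0.035],"delta_rot":[0,0,0]},
    {"gripper":0.3,"linear":[0,0,-0.06],"delta_rot":[0,0,0]},
    {"gripper":0.3,"linear":[0,0,-0.08],"delta_rot":[0,0,0]},
    {"gripper":0.3,"linear":[0,0,-0.09],"delta_rot":[0,0,0]},
    {"gripper":0.3,"linear":[0,0,-0.094],"delta_rot":[0,0,0]},
    {"gripper":0.3,"linear":[0,0,-0.096],"delta_rot":[0,0,0]},
    {"gripper":0.3,"linear":[0,0,-0.096],"delta_rot":[0,0,0]},
  ],
)

```text
clock: 15.35
position: [0.4277, -0.1065, 0.0459]
ee_rot: [-0.001, 1.0, 0.0, -0.001]
contact_force: [-4.9, 4.4, 10.0]
width: 0.0481
gripper_force: 32.5
```

Call:
send_rows(
  increments=[
    {"gripper":-0.7,"linear":[0,0,0.002],"delta_rot":[0,0,0]},
    {"gripper":-0.7,"linear":[0,0,0.002],"delta_rot":[0,0,0]},
    {"gripper":-0.7,"linear":[0,0,0.002],"delta_rot":[0,0,0]},
    {"gripper":-0.7,"linear":[0,0,0.03],"delta_rot":[0,0,0]},
    {"gripper":-0.7,"linear":[0,0,0.07],"delta_rot":[0,0,0]},
    {"gripper":-0.7,"linear":[0,0,0.12],"delta_rot":[0,0,0]},
    {"gripper":-0.7,"linear":[0,0,0.136],"delta_rot":[0,0,0]},
    {"gripper":-0.7,"linear":[0,0,0.136],"delta_rot":[0,0,0]},
  ],
)

```text
clock: 16.15
position: [0.4307, -0.1086, 0.1833]
ee_rot: [0.002, 1.0, -0.0, 0.003]
contact_force: [0.0, -0.2, 0.4]
width: 0.073
gripper_force: 0.0
```

```bash
python3 - <<'E'
from h import *
d=grab('wrist','w9.png'); print(d['s']['position'])
print(ring(d,'yellow',xy=(.4285,-.1085),win=50,h=.055),'pred',w2p(d,[.4285,-.1085,.055]), 'diam',np.linalg.norm(w2p(d,[.4285,-.1335,.055])-w2p(d,[.4285,-.0835,.055])))
c=d['pixels'][150:330,30:440];cv2.imwrite('pics/crop9.png',cv2.resize(c,None,fx=1.9,fy=1.9))
E
```

```text
[ 0.43070796 -0.10859789  0.18329261]
(2039, array([318.4, 238. ]), array([65.8, 67.4]), array([ 0.4278, -0.1069,  0.055 ])) pred [320.55522953 236.98075544] diam 66.85898530633462
```

View pics/crop9.png

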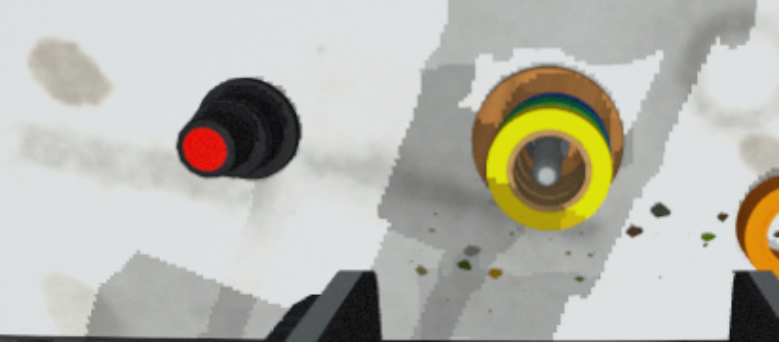

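All three rolls are on the post; in the crop the post tip is at (546,176) inside the yellow hole, and the cap's red disc is at (204,148).

```bash
python3 - <<'E'
from h import *
d=load('wrist')
print('tip',p2w(d,30+546/1.9,150+176/1.9,.067).round(4)); print(ring(d,'red',xy=(.433,.033),win=45))
E
```

```text
tip [ 0.4273 -0.1062  0.067 ]
(454, array([137.4, 228.2]), array([22.4, 25.1]), array([0.4336, 0.0338, 0.046 ]))
```

Call:
send_rows(
  increments=[
    {"gripper":-0.7,"linear":[0,0.045,0],"delta_rot":[0,0,0]},
    {"gripper":-0.7,"linear":[0.004,0.09,0],"delta_rot":[0,0,0]},
    {"gripper":-0.7,"linear":[0.004,0.141,-0.01],"delta_rot":[0,0,0]},
    {"gripper":-0.7,"linear":[0.004,0.141,-0.03],"delta_rot":[0,0,0]},
    {"gripper":-0.7,"linear":[0.004,0.141,-0.03],"delta_rot":[0,0,0]},
    {"gripper":-0.7,"linear":[0.004,0.141,-0.03],"delta_rot":[0,0,0]},
  ],
)

```text
clock: 16.8
position: [0.4315, 0.0331, 0.1491]
ee_rot: [0.0, 1.0, 0.0, -0.002]
contact_force: [0.5, 0.8, 0.9]
width: 0.0726
gripper_force: 0.0
```

```bash
python3 - <<'E'
from h import *
d=grab('wrist'); print(d['s']['position'])
print(ring(d,'red',xy=(.433,.033),win=60),w2p(d,[.433,.033,.046]))
E
```

```text
[0.43152229 0.03314433 0.14905206]
(591, array([320.2, 238.1]), array([26.8, 27.6]), array([0.4336, 0.0338, 0.046 ])) [321.32367188 239.02837288]
```

Call:
send_rows(
  increments=[
    {"gripper":-0.7,"linear":[0.001,0.001,-0.05],"delta_rot":[0,0,0]},
    {"gripper":-0.7,"linear":[0.001,0.001,-0.09],"delta_rot":[0,0,0]},
    {"gripper":-0.7,"linear":[0.001,0.001,-0.11],"delta_rot":[0,0,0]},
    {"gripper":-0.7,"linear":[0.001,0.001,-0.119],"delta_rot":[0,0,0]},
    {"gripper":-0.7,"linear":[0.001,0.001,-0.119],"delta_rot":[0,0,0]},
  ],
)

```text
clock: 17.35
position: [0.4336, 0.0334, 0.0309]
ee_rot: [0.0, 1.0, -0.001, -0.001]
contact_force: [-0.2, -0.7, 0.4]
width: 0.0724
gripper_force: 0.0
```

Call:
send_rows(
  increments=[
    {"gripper":0.8,"linear":[0,0,0],"delta_rot":[0,0,0]},
    {"gripper":0.8,"linear":[0,0,0],"delta_rot":[0,0,0]},
    {"gripper":0.8,"linear":[0,0,0],"delta_rot":[0,0,0]},
    {"gripper":0.8,"linear":[0,0,0],"delta_rot":[0,0,0]},
    {"gripper":0.8,"linear":[0,0,0],"delta_rot":[0,0,0]},
    {"gripper":0.8,"linear":[0,0,0],"delta_rot":[0,0,0]},
    {"gripper":0.8,"linear":[0,0,0],"delta_rot":[0,0,0]},
  ],
)

```text
clock: 18.05
position: [0.4345, 0.0342, 0.0325]
ee_rot: [0.0, 1.0, 0.0, 0.001]
contact_force: [-1.0, -0.8, 5.6]
width: 0.0243
gripper_force: 29.1
```

Call:
send_rows(
  increments=[
    {"gripper":0.8,"linear":[0,0,0.03],"delta_rot":[0,0,0]},
    {"gripper":0.8,"linear":[0,0,0.075],"delta_rot":[0,0,0]},
    {"gripper":0.8,"linear":[0,0,0.12],"delta_rot":[0,0,0]},
    {"gripper":0.8,"linear":[-0.002,-0.03,0.129],"delta_rot":[0,0,0]},
    {"gripper":0.8,"linear":[-0.004,-0.07,0.129],"delta_rot":[0,0,0]},
    {"gripper":0.8,"linear":[-0.006,-0.11,0.129],"delta_rot":[0,0,0]},
    {"gripper":0.8,"linear":[-0.006,-0.142,0.129],"delta_rot":[0,0,0]},
    {"gripper":0.8,"linear":[-0.006,-0.142,0.129],"delta_rot":[0,0,0]},
  ],
)

```text
clock: 18.85
position: [0.4282, -0.1112, 0.1611]
ee_rot: [0.001, 1.0, -0.002, 0.001]
contact_force: [0.8, 1.1, -0.1]
width: 0.0243
gripper_force: 29.8
```

Call:
send_rows(
  increments=[
    {"gripper":0.8,"linear":[0,0,0],"delta_rot":[0,0,0]},
    {"gripper":0.8,"linear":[0,0,0],"delta_rot":[0,0,0]},
  ],
)

```text
clock: 19.05
position: [0.4273, -0.1068, 0.1604]
ee_rot: [-0.0, 1.0, 0.0, -0.0]
contact_force: [0.7, -0.4, -0.1]
width: 0.0247
gripper_force: 29.8
```

```bash
python3 - <<'E'
from h import *
d=grab('wrist'); s=d['s']; c=s['position']; print(c,s['width'])
print(ring(d,'red',xy=c[:2],win=60,h=c[2]+.0135))
t=grab('side'); u,v=w2p(t,[.428,-.108,.08]).astype(int)
a=cv2.resize(t['pixels'][v-60:v+40,u-50:u+50],(400,400)); cv2.imwrite('pics/crop10.png',np.hstack([a,cv2.resize(d['pixels'][150:410,190:450],(400,400))]))
E
```

```text
[ 0.42726934 -0.10681991  0.16041183] 0.024695840708938183
(1691, array([321.9, 322.3]), array([43.8, 48.6]), array([ 0.4265, -0.1073,  0.1739]))
```

View pics/crop10.png

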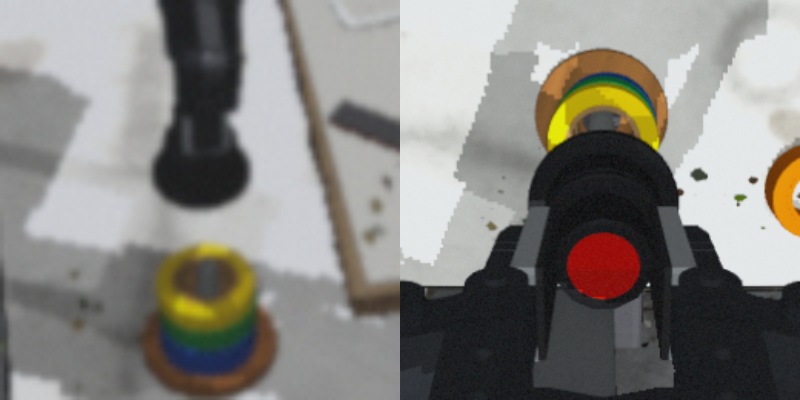

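The side crop shows the stack blue, green, yellow with the post tip inside the yellow hole, and the cap hanging upright above it. The wrist crop shows the cap in line with the stack. I lower it slowly.

Call:
send_rows(
  increments=[
    {"gripper":0.8,"linear":[0.001,0,-0.03],"delta_rot":[0,0,0]},
    {"gripper":0.8,"linear":[0.001,0,-0.045],"delta_rot":[0,0,0]},
    {"gripper":0.8,"linear":[0.001,0,-0.058],"delta_rot":[0,0,0]},
    {"gripper":0.8,"linear":[0.001,0,-0.066],"delta_rot":[0,0,0]},
    {"gripper":0.8,"linear":[0.001,0,-0.07],"delta_rot":[0,0,0]},
    {"gripper":0.8,"linear":[0.001,0,-0.073],"delta_rot":[0,0,0]},
    {"gripper":0.8,"linear":[0.001,0,-0.073],"delta_rot":[0,0,0]},
  ],
)

```text
clock: 19.85
position: [0.4291, -0.1076, 0.0878]
ee_rot: [0.0, 1.0, 0.0, 0.0]
contact_force: [0.4, -0.3, 0.7]
width: 0.0244
gripper_force: 29.8
```

Call:
send_rows(
  increments=[
    {"gripper":0.8,"linear":[0,0,-0.001],"delta_rot":[0,0,0]},
    {"gripper":0.8,"linear":[0,0,-0.002],"delta_rot":[0,0,0]},
    {"gripper":0.8,"linear":[0,0,-0.002],"delta_rot":[0,0,0]},
  ],
)

```text
clock: 20.15
position: [0.4294, -0.1079, 0.0874]
ee_rot: [0.0, 1.0, -0.0, 0.001]
contact_force: [-2.7, 2.2, 14.3]
width: 0.0246
gripper_force: 31.1
```

Seated (14 N upward, at the expected height). I release, then retreat upward.

Call:
send_rows(
  increments=[
    {"gripper":-0.5,"linear":[0,0,0.002],"delta_rot":[0,0,0]},
    {"gripper":-0.5,"linear":[0,0,0.002],"delta_rot":[0,0,0]},
    {"gripper":-0.5,"linear":[0,0,0.002],"delta_rot":[0,0,0]},
    {"gripper":-0.5,"linear":[0,0,0.002],"delta_rot":[0,0,0]},
    {"gripper":-0.5,"linear":[0,0,0.03],"delta_rot":[0,0,0]},
    {"gripper":-0.5,"linear":[0,0,0.07],"delta_rot":[0,0,0]},
    {"gripper":-0.5,"linear":[0,0,0.12],"delta_rot":[0,0,0]},
    {"gripper":-0.5,"linear":[0,0,0.12],"delta_rot":[0,0,0]},
  ],
)

```text
clock: 20.95
position: [0.4327, -0.1094, 0.2112]
ee_rot: [0.003, 1.0, -0.0, 0.006]
contact_force: [1.2, -1.4, -0.9]
width: 0.0641
gripper_force: 0.0
```

Call:
send_rows(
  increments=[
    {"gripper":-0.5,"linear":[-0.05,0,0],"delta_rot":[0,0,0]},
    {"gripper":-0.5,"linear":[-0.1,0,0],"delta_rot":[0,0,0]},
    {"gripper":-0.5,"linear":[-0.1,0,0],"delta_rot":[0,0,0]},
    {"gripper":-0.5,"linear":[-0.1,0,0],"delta_rot":[0,0,0]},
  ],
)

```text
clock: 21.35
position: [0.3279, -0.1076, 0.205]
ee_rot: [0.0, 1.0, -0.001, 0.0]
contact_force: [-0.1, -0.9, -0.1]
width: 0.064
gripper_force: 0.0
```

```bash
python3 - <<'E'
from h import *
t=grab('side'); u,v=w2p(t,[.428,-.108,.05]).astype(int); print(ring(t,'red',xy=(.428,-.108),win=30,h=.101))
a=cv2.resize(t['pixels'][v-60:v+60,u-60:u+60],(480,480)); b=cv2.resize(t['pixels'][90:410,200:400],(300,480))
cv2.imwrite('pics/crop11.png',np.hstack([a,b]))
E
```

```text
(53, array([291.4, 251.2]), array([6.7, 9.2]), array([ 0.4297, -0.1105,  0.101 ]))
```

View pics/crop11.png

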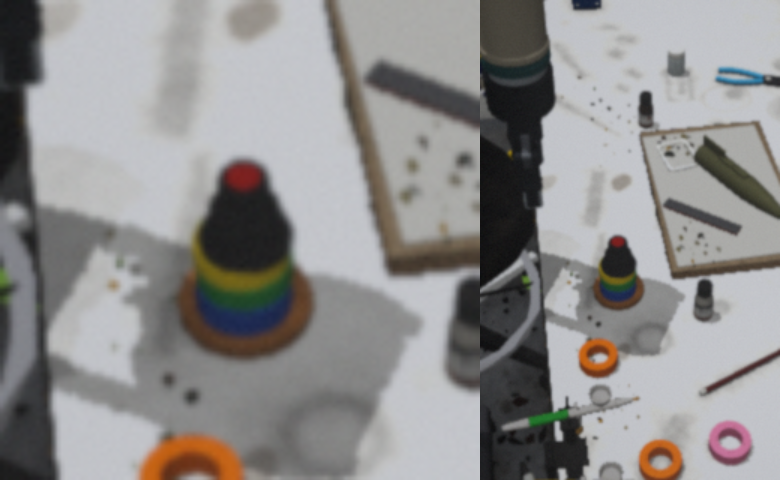

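The stack reads blue, green, yellow, with the cap upright on top (red disc at (291,251), in line with the post at 0.101 m). The pots and jar are standing where they were.

```bash
python3 -c "
from rig import sign_off; print(sign_off())"
```

```text
the job is handed in; nothing more can be done
None
```

The job is handed in at about 21 s of the 112 s allowed: the blue, green and yellow rolls lie flat on the post in that order, the black cap rests knob up on the yellow roll, and the pots and jar were not touched.

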